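# Free the ratchet pawl and bring the hold-down arm onto the slide box

### The arm

A 6-joint arm with a two-finger parallel gripper is mounted at the origin on a cart in front of the work surface, level with it; the furniture and walls round the work are solid. World frame = base frame: x ahead of the robot, y to its left, z up, the work surface at z = 0. Lengths are in m, angles in rad, forces in N, time in s.
With the tool pointing down it reaches from about 0.325 to 0.75 m from the base axis. Payload 7.6 kg.
Tool frame: the origin (TCP) lies on the mounting face of the last link; the fingertips stand 173 mm ahead of it and the grasp point (between the pads) lies 155 mm ahead of it; y points along the fingers, x is the direction in which the jaws open and shut, and the axes are right-handed (so a half turn about y gives the same grasp; the last joint's range is limited). The gripper opens to 85 mm and grips with 20 to 120 N. Pads are 22 mm wide; open, the fingers measure 114 mm over their backs; the gripper's body (76 mm by 85 mm) begins 54 mm behind the grasp point. The pads swing forward as they close: fully open they stand 13 mm farther back than shut.
Start: joints at [-1.191, 0.052, 1.401, -0, 1.689, -0.07], TCP at [0.228, -0.473, 0.405] pointing down, gripper open.
Joint ranges: [-2.9, 2.9], [-0.91, 2.17], [0.12, 2.37], [-1.06, 4.2], [0.26, 2.73], [-2.93, 2.93]. Speed limits (rad/s): [2.57, 2.57, 3.01, 3.14, 3.14, 3.14].

### API

Orientations are given as a unit quaternion [w, x, y, z].
In Python, from workcell import sensors, eyes, arm gives the robot as it stands.
- The arm moves only by the tool play_rows, never from a script. Its argument "series" is text: rows parted by semicolons, each of 7 numbers parted by spaces: the shift along the tool's x, y, z in mm, then the turn, a rotation vector about the tool's x, y, z in degrees, then the opening, from -1 (shut) to 1 (fully open), so that 0 is half open. A call has exactly 10 rows; each row is the pose to reach, as a shift and turn from the pose commanded when the call began, along the tool's axes at that moment; what a row does not reach only later rows make up. A row lasts 1/12 s, in which the tool goes at most 41.7 mm and 7.16 degrees, less where a joint would pass 70% of its speed; a pose out of reach is approached as far as the arm can. A call with a gripper value outside its range is refused whole. The fingers move at their own pace and stop on an object; "squeeze" is the grip in N (left out, the last holds). Time passes only in rows, so rows that repeat a pose let the fingers close, or fill a call up. It gives the time, the measured TCP pose, the force and the opening at its end, in the units of the state.
- sensors.observe(): the state, without advancing time (a new reading comes with each control period).
- eyes.grab_frame(name): name is "scene" or "top" or "wrist"; returns the picture (480x640x3 uint8, red, green, blue); there is no depth.
- eyes.camera_model(name): a dict with "vertical_fov" (degrees; the focal length in pixels is half the picture's height over the tangent of half this angle, whatever the lens; pixels are square), "cx", "cy" (the principal point, pixels), "eye" and "orientation" of the camera in the world; the wrist camera has in their place "T_tool_cam" (4x4, takes a point from camera to tool coordinates, whose origin is the TCP and whose axes are the tool frame's). Camera axes: x right, y down, z forward; pixel columns grow to the right and rows downward; lengths in m; the calibration is good to about 2 mm. A picture is of the moment at which its call begins: read the wrist's pose just before it. camera_model takes no time and is no camera call.
- arm.close_job(): hands the job in, once; it reports no verdict.
Trained networks look in the newest picture that a camera, given by its name, has taken for a name from the list of things; names that differ only in an ending like _2 or _b are one class to them, and where a whole thing is asked for, a point or a joint stands for the part that bears it (a point fixed in the world has none). Each returns a list of dicts, best first, with "conf" (0 to 1); they miss things now and then, are a little off and sometimes report something else, mostly with a low value. They report only what shows in the picture. A call takes as long as a camera call.
- eyes.silhouettes(camera, thing): "mask" (480x640 bool, what is visible of it) and "box" ([centre column, centre row, width, height] as shares, 0 to 1, of the picture: columns of its width, rows of its height, round what is visible of it).
- eyes.tip_of(camera, thing): "location" ([column, row] as shares, 0 to 1, of the picture: columns of its width, rows of its height: a listed point, or the origin of a listed thing).
The state is a dict: "time": time; "joint_pos": joint angles; "qvel": joint speeds; "effort": joint torques, N m; "ee_pos": TCP position; "tool_rot": TCP orientation; "force": force on the tool from outside, world axes, zero at the start; "ft_torque": the same for the moment, N m; "gripper_width": finger opening in m.
Only numpy, scipy, OpenCV 4.12 (cv2) and the standard library are available. Lean on these libraries where they do the work, as an engineer would, in place of code of your own. Each camera call takes 0.05 s, during which the arm holds its last target. There are 200 camera calls.

### The job

The slide box lies loaded in its hold-down cradle, but the cradle's arm is still propped up by its ratchet. Press the pawl's thumb tab down as far as it goes, so that the pawl stays clear of the teeth, and only then push the arm down by its cross grip until its pad is fully down on the slide box. Use fingertips only and just press: grasp and lift nothing, leave the slide box lying where it is and do not disturb the things standing around; finish with the hand away from everything.

Things in the scene. Friction and masses are not known exactly. Their poses are not given: they have to be found in the camera images.
- cradle: Flat aluminium hold-down cradle fixed to the worktop: plate 265 x 112 x 8 mm with two grey upright cheeks (up to 70 mm high). Origin on the worktop under the arm's pivot; its x axis runs level from the pivot towards the slide box and the arm's free end (plate from x = -115 to +150 mm), y across, z up. The pawl's pivot is at x = -56, y = 0, z = 66 mm, parallel to y.
- pivot_pt (a point): Point on the arm's hinge axis (parallel to the cradle's y), 62 mm above the worktop.
- press_arm (a joint): Angle (rad) of the hold-down arm above level. 0 = fully down (hard stop, pad on the slide box's lid); at the start about 0.77 up. A toothed wheel (42 mm radius) on the arm is caught by the pawl, which blocks the arm while the pawl is engaged. The hinge is stiff: the arm stays where it is left and, once free, needs about 3 to 5 N down at the grip.
- grip_mid (a point): Centre of the arm's black cross grip, a round bar 16 mm thick and 44 mm long lying parallel to the cradle's y at the arm's free end, 180 mm from the pivot. It swings about the pivot as the arm moves.
- pawl (a joint): Angle (rad) of the pawl: 0 = hooked in the teeth (start), grows as the tab is pressed down, clear of the teeth from 0.25, hard stop at 0.40. The pivot is stiff: the pawl stays where it is left; the tab needs about 3 N.
- tab_top (a point): Centre of the top face of the pawl's black thumb tab (24 mm along the cradle's x, 28 mm across, 6 mm thick), at the cradle's x = -100 mm, 77 mm above the worktop when engaged; pressed straight down it goes 16 to 17 mm lower and tilts.
- slide_box: Blue slide box, 87 x 100 x 34 mm, lying loose between low kerbs on the cradle plate, its lid 42 mm above the worktop. Origin at the centre of its underside. To be left where it is.
- dropper: Dropper bottle with red cap, 34 mm across, 100 mm tall, standing on the cradle plate beside the ratchet. Origin at its underside. Bystander.
- eraser: Eraser 21 x 42 x 12 mm on the cradle plate on the other side of the ratchet. Origin at its underside. Bystander.
- petri: Petri dish 61 mm across, 14 mm high, on the worktop beyond the arm's free end. Origin at its underside. Bystander.
- timer: White timer 66 x 62 x 22 mm on the worktop, left. Bystander.
- tape_roll: Roll of tape, 75 mm across, 19 mm high, lying on the worktop, far right. Bystander.
- carton: Small carton 50 x 55 x 70 mm on the worktop, right. Bystander.
- dropper_tall: Dropper bottle with blue cap, 37 mm across, 100 mm tall, right. Bystander.

How it is judged:
By the outcome, as a careful person would: the job done as asked, in the order asked, and still so for the second after the job is handed in, with the robot touching nothing.
It also fails if it takes over 40 s, if anything falls off the work surface, if the arm or the gripper's body presses on something with over 40 N, if the wrist force passes 120 N, or if a joint passes its speed limit or range.

## Working session

There is one attempt and no reset: what is moved stays moved. The work goes in short steps, Python scripts to look and compute and a tool call to move; the robot and the scene stay as the last step left them, time stands still between calls to the robot, and variables do not carry over. Pictures are saved under pics/ and viewed, about 8 in all and at most 12, crops included, and the job is handed in when it is done.

Besides the shell and the picture viewer there is one more tool, called after "Call:" by a JSON object that holds its "api" and its "payload", one argument or row to a line. play_rows: Moves the arm, as the interface text tells. Its arguments: {"type":"object","properties":{"series":{"type":"string"},"squeeze":{"type":"number"}},"required":["series"]}

```bash
mkdir -p pics; cat > h.py <<'E'
import numpy as np, cv2
from scipy.spatial.transform import Rotation as R
from workcell import sensors, eyes, arm
def q2R(q): return R.from_quat([q[1],q[2],q[3],q[0]]).as_matrix()
def cam(n,st=None):
    m=eyes.camera_model(n); f=240/np.tan(np.radians(m["vertical_fov"])/2)
    if n=="wrist":
        T=np.array(m["T_tool_cam"]); A=q2R(st["tool_rot"]); return f,m["cx"],m["cy"],np.array(st["ee_pos"])+A@T[:3,3],A@T[:3,:3]
    o=np.array(m["orientation"]); return f,m["cx"],m["cy"],np.array(m["eye"]),(q2R(o) if o.size==4 else o)
def ray(c,px): 
    f,cx,cy,e,A=c; d=A@np.array([(px[0]-cx)/f,(px[1]-cy)/f,1]); return e,d/np.linalg.norm(d)
def atz(c,px,z): e,d=ray(c,px); return e+d*(z-e[2])/d[2]
def proj(c,P):
    f,cx,cy,e,A=c; p=A.T@(np.array(P)-e); return np.array([cx+f*p[0]/p[2],cy+f*p[1]/p[2]])
def tri(rs):
    M=sum(np.eye(3)-np.outer(d,d) for e,d in rs); b=sum((np.eye(3)-np.outer(d,d))@e for e,d in rs); return np.linalg.solve(M,b)
E
python3 - <<'E'
from h import *
st=sensors.observe(); print(st["time"],st["tool_rot"],st["gripper_width"])
ims=[]
for n in ["top","scene"]:
    im=eyes.grab_frame(n); cv2.imwrite(f"pics/{n}1.png",im[...,::-1]); c=cam(n); print(n,c[:4])
    for t in ["tab_top","grip_mid","pivot_pt","cradle","slide_box","dropper","eraser","petri"]:
        r=eyes.tip_of(n,t)
        print(n,t,[(round(x["conf"],2),(np.array(x["location"])*[640,480]).round(1).tolist()) for x in r[:2]])
E
```

```text
0.0 [ 0.59921057 -0.59859235  0.37636183 -0.37548058] 0.08536198531863248
top (np.float64(446.9374620426683), 315.0344386508838, 237.06821501155693, array([ 0.39884806, -0.06983808,  1.1958921 ]))
top tab_top [(0.76, [370.9, 247.2]), (0.33, [344.0, 234.6])]
top grip_mid [(0.76, [278.7, 246.8])]
top pivot_pt [(0.59, [331.1, 247.9]), (0.28, [348.6, 261.4])]
top cradle [(0.66, [327.7, 249.1])]
top slide_box [(0.88, [301.0, 246.6])]
top dropper [(0.68, [341.9, 233.0])]
top eraser [(0.6, [348.3, 262.0])]
top petri [(0.97, [244.8, 259.4]), (0.4, [347.8, 261.4])]
scene (np.float64(585.2988197627243), 319.2661223832846, 242.36484252797388, array([-0.11181487,  0.89866928,  0.92050321]))
scene tab_top [(0.59, [316.4, 271.9]), (0.53, [344.5, 213.7])]
scene grip_mid [(0.82, [302.7, 220.9])]
scene pivot_pt [(0.68, [327.4, 234.7]), (0.43, [350.7, 249.5])]
scene cradle [(0.65, [330.7, 256.8])]
scene slide_box [(0.77, [313.3, 272.8])]
scene dropper [(0.6, [324.9, 244.4])]
scene eraser [(0.54, [330.4, 238.3]), (0.5, [349.7, 250.5])]
scene petri [(0.74, [290.8, 314.0])]
```

View pics/top1.png

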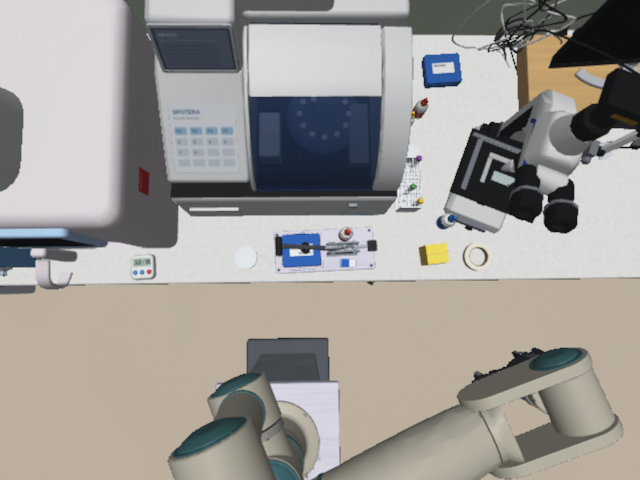

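View pics/scene1.png

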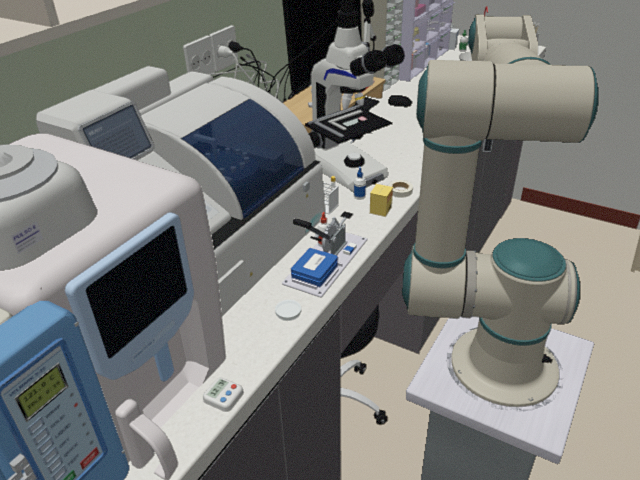

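```bash
python3 - <<'E'
from h import *
st=sensors.observe(); A=q2R(st["tool_rot"]); print("tool axes\n",A.round(3))
t,s=cam("top"),cam("scene")
for n,a,b in [("tab",(370.9,247.2),(344.5,213.7)),("grip",(278.7,246.8),(302.7,220.9)),("piv",(331.1,247.9),(327.4,234.7))]:
    P=tri([ray(t,a),ray(s,b)]); print(n,P.round(4),(proj(t,P)-a).round(1),(proj(s,P)-b).round(1))
for n,a,z in [("tab",(370.9,247.2),.077),("grip",(278.7,246.8),.187),("piv",(331.1,247.9),.062),("cradle",(327.7,249.1),0),("box",(301,246.6),.008),("drop",(341.9,233),.008),("eraser",(348.3,262),.008),("petri",(244.8,259.4),0)]:
    print(n,atz(t,a,z).round(4))
for p in [(275,232),(375,227),(377,270),(276,274)]: print("corner",atz(t,p,.008).round(3))
im=cv2.imread("pics/top1.png")[205:295,255:395]; cv2.imwrite("pics/c1.png",cv2.resize(im,None,fx=5,fy=5,interpolation=cv2.INTER_CUBIC))
E
```

```text
tool axes
 [[ 0.435  0.     0.901]
 [-0.901 -0.     0.435]
 [ 0.    -1.     0.   ]]
tab [ 0.4984 -0.2395  0.0796] [-1.1 -1.9] [2.1 0. ]
grip [ 0.4882 -0.0158  0.1915] [-0.3 -0.6] [0.6 0. ]
piv [ 0.4961 -0.1406  0.0739] [-0.6 -1.1] [1.3 0. ]
tab [ 0.4938 -0.2425  0.077 ]
grip [ 0.4874 -0.0163  0.187 ]
piv [ 0.4943 -0.1429  0.062 ]
cradle [ 0.4963 -0.1377  0.    ]
box [ 0.503  -0.0661  0.008 ]
drop [ 0.5386 -0.176   0.008 ]
eraser [ 0.4607 -0.1917  0.008 ]
petri [0.4709 0.084  0.    ]
corner [0.543 0.003 0.008]
corner [ 0.554 -0.266  0.008]
corner [ 0.439 -0.268  0.008]
corner [0.431 0.001 0.008]
```

View pics/c1.png

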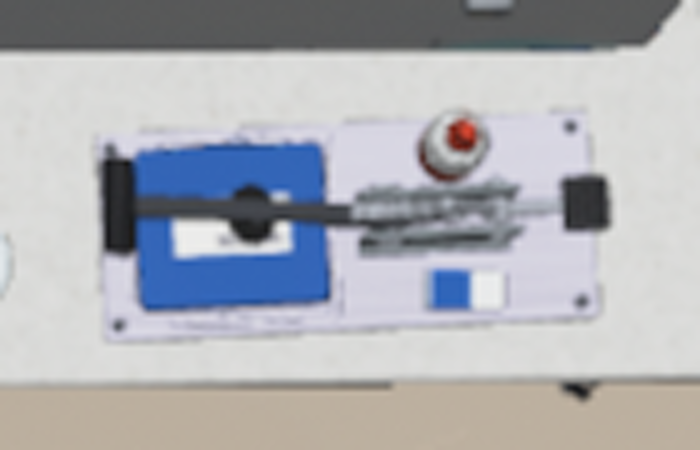

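```bash
python3 - <<'E'
from h import *
st=sensors.observe(); print({k:np.round(v,3).tolist() for k,v in st.items()})
m=eyes.camera_model("wrist"); print(m)
im=eyes.grab_frame("wrist"); 
top=cv2.imread("pics/top1.png")[330:480,420:640]
cv2.imwrite("pics/w1.png",np.hstack([cv2.resize(im[...,::-1],(400,300)),cv2.resize(top,(400,300))]))
for n in ["tab_top","grip_mid","tape_roll","carton"]:
    print(n,[(round(x["conf"],2),(np.array(x["location"])*[640,480]).round(1).tolist()) for x in eyes.tip_of("wrist",n)[:2]])
E
```

```text
{'time': 0.9, 'joint_pos': [-1.191, 0.052, 1.401, 0.0, 1.689, -0.07], 'qvel': [-0.001, 0.001, -0.002, -0.0, 0.001, 0.001], 'effort': [-0.001, -38.154, -36.031, -0.0, 0.0, 0.0], 'ee_pos': [0.228, -0.473, 0.405], 'tool_rot': [-0.599, 0.599, -0.376, 0.376], 'force': [0.453, -0.497, 0.769], 'ft_torque': [0.038, 0.026, -0.012], 'gripper_width': 0.086}
{'vertical_fov': 65.48667272615484, 'cx': 314.8560966612232, 'cy': 234.3569879182219, 'T_tool_cam': array([[ 9.99999089e-01, -3.01567499e-04,  1.31543377e-03,
         4.47264925e-05],
       [-1.34674524e-03, -2.85897125e-01,  9.58259370e-01,
         3.09854977e-02],
       [ 8.70988520e-05, -9.58260269e-01, -2.85897271e-01,
         7.25588567e-02],
       [ 0.00000000e+00,  0.00000000e+00,  0.00000000e+00,
         1.00000000e+00]])}
tab_top []
grip_mid []
tape_roll []
carton []
```

View pics/w1.png

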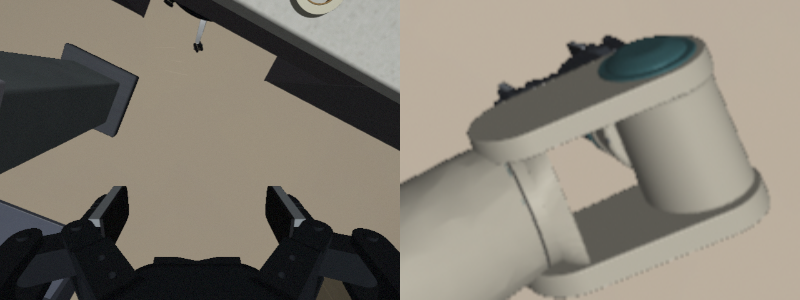

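Call:
{"api": "play_rows", "payload": {
  "series": "-12 0 35 0 -6.6 0 -1; -24 0 71 0 -13.2 0 -1; -36 0 106 0 -19.8 0 -1; -48 0 142 0 -26.4 0 -1; -60 0 178 0 -33 0 -1; -72 0 213 0 -39.6 0 -1; -85 0 248 0 -46.2 0 -1; -97 0 284 0 -52.8 0 -1; -109 0 320 0 -59.4 0 -1; -121 0 355 0 -66 0 -1",
  "squeeze": 40
}}

```text
time: 1.98
ee_pos: [0.4965, -0.2078, 0.4049]
tool_rot: [-0.707, 0.707, 0.013, -0.013]
force: [-0.8, -0.5, 0.6]
gripper_width: -0.0001
```

```bash
cat > look.py <<'E'
import sys
from h import *
import time
for i in range(6): eyes.grab_frame("wrist") if i<int(sys.argv[2]) else 0
st=sensors.observe(); im=eyes.grab_frame("wrist"); c=cam("wrist",st)
print(st["time"],st["ee_pos"],st["force"].round(2) if hasattr(st["force"],"round") else st["force"],st["gripper_width"]); print(q2R(st["tool_rot"]).round(3), np.round(st["joint_pos"],2))
cv2.imwrite(f"pics/{sys.argv[1]}.png",im[...,::-1])
for n,z in [("tab_top",.077),("grip_mid",.187),("pivot_pt",.062),("dropper",.008),("eraser",.008)]:
    for x in eyes.tip_of("wrist",n)[:2]:
        p=np.array(x["location"])*[640,480]; print(n,round(x["conf"],2),p.round(0),atz(c,p,z).round(4))
E
python3 look.py w2 3
```

```text
2.1333 [ 0.49664965 -0.20762528  0.40435434] [ 0.95 -0.85  0.01] -0.0003575633767518991
[[ 0.999 -0.    -0.035]
 [ 0.035  0.     0.999]
 [-0.    -1.     0.   ]] [-0.46  0.09  1.36  0.    1.69 -0.5 ]
tab_top 0.9 [318. 259.] [ 0.5002 -0.2455  0.077 ]
grip_mid 0.25 [315. 134.] [ 0.4944 -0.1403  0.187 ]
pivot_pt 0.69 [275. 178.] [ 0.4625 -0.1804  0.062 ]
pivot_pt 0.59 [319. 134.] [ 0.4975 -0.1433  0.062 ]
dropper 0.72 [353. 175.] [ 0.5326 -0.1822  0.008 ]
eraser 0.85 [275. 180.] [ 0.4569 -0.1899  0.008 ]
```

View pics/w2.png

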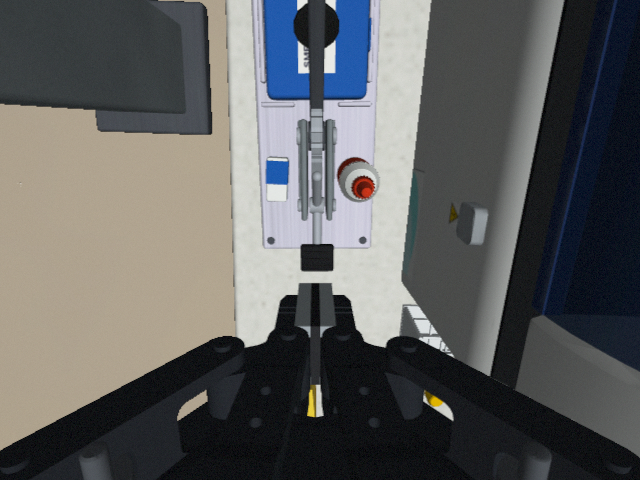

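Call:
{"api": "play_rows", "payload": {
  "series": "0 0 -19 0 0 0 -1; 0 15 -38 0 0 0 -1; 0 40 -38 0 0 0 -1; 0 65 -38 0 0 0 -1; 0 90 -38 0 0 0 -1; 0 110 -38 0 0 0 -1; 0 125 -38 0 0 0 -1; 0 135 -38 0 0 0 -1; 0 135 -38 0 0 0 -1; 0 135 -38 0 0 0 -1"
}}

```text
time: 3.27
ee_pos: [0.4964, -0.2479, 0.2701]
tool_rot: [-0.707, 0.707, 0.011, -0.011]
force: [0.2, 0.9, -0.0]
gripper_width: 0.0001
```

```bash
python3 look.py w3 0
```

```text
3.2667 [ 0.49636406 -0.24787829  0.27006072] [ 0.22  0.93 -0.04] 0.0001010696503264757
[[ 1.    0.   -0.03]
 [ 0.03 -0.    1.  ]
 [ 0.   -1.   -0.  ]] [-0.53  0.22  1.49 -0.    1.43 -0.56]
tab_top 0.78 [320. 278.] [ 0.4988 -0.245   0.077 ]
pivot_pt 0.84 [320.  47.] [ 0.4956 -0.1443  0.062 ]
dropper 0.57 [381. 137.] [ 0.534  -0.1824  0.008 ]
eraser 0.58 [254. 142.] [ 0.4582 -0.1876  0.008 ]
eraser 0.47 [320.  68.] [ 0.496  -0.1453  0.008 ]
```

View pics/w3.png

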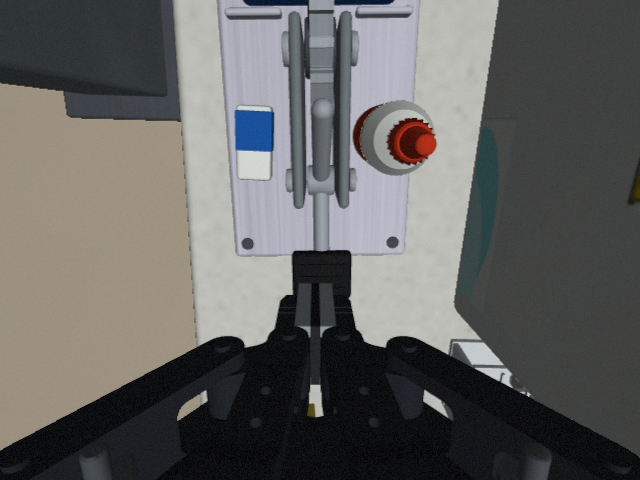

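Call:
{"api": "play_rows", "payload": {
  "series": "2 8 0 0 0 0 -1; 2 15 0 0 0 0 -1; 2 18 0 0 0 0 -1; 2 21 0 0 0 0 -1; 2 24 0 0 0 0 -1; 2 27 0 0 0 0 -1; 2 30 0 0 0 0 -1; 2 33 0 0 0 0 -1; 2 35 0 0 0 0 -1; 2 35 0 0 0 0 -1"
}}

```text
time: 4.4
ee_pos: [0.4985, -0.2476, 0.2344]
tool_rot: [-0.707, 0.707, 0.011, -0.011]
force: [-0.8, -2.5, 1.3]
gripper_width: 0.0001
```

Call:
{"api": "play_rows", "payload": {
  "series": "0 1 0 0 0 0 -1; 0 2 0 0 0 0 -1; 0 3 0 0 0 0 -1; 0 4 0 0 0 0 -1; 0 4 0 0 0 0 -1; 0 5 0 0 0 0 -1; 0 5 0 0 0 0 -1; 0 6 0 0 0 0 -1; 0 6 0 0 0 0 -1; 0 6 0 0 0 0 -1"
}}

```text
time: 5.23
ee_pos: [0.4991, -0.2477, 0.2329]
tool_rot: [-0.706, 0.708, 0.012, -0.01]
force: [-9.0, -1.2, 24.7]
gripper_width: 0.0
```

Call:
{"api": "play_rows", "payload": {
  "series": "0 -10 0 0 0 0 -1; 0 -30 0 0 0 0 -1; 0 -60 0 0 0 0 -1; 0 -95 0 0 0 0 -1; 0 -130 0 0 0 0 -1; 0 -160 10 0 0 0 -1; 0 -180 25 0 0 0 -1; 0 -180 38 0 0 0 -1; 0 -180 38 0 0 0 -1; 0 -180 38 0 0 0 -1"
}}

```text
time: 6.07
ee_pos: [0.4975, -0.2087, 0.4072]
tool_rot: [0.708, -0.706, -0.011, 0.012]
force: [1.0, -1.1, -0.4]
gripper_width: -0.0004
```

```bash
python3 look.py w4 0; python3 - <<'E'
from h import *
im=eyes.grab_frame("scene"); 
w=cv2.imread("pics/w4.png")[90:330,200:440]
a=im[190:270,290:390,::-1]
cv2.imwrite("pics/c4.png",np.hstack([cv2.resize(w,(400,400)),cv2.resize(a,(400,400))]))
E
```

```text
6.0667 [ 0.49746863 -0.20872382  0.40715854] [ 1.   -1.08 -0.43] -0.00036556448968641975
[[ 0.999 -0.002 -0.033]
 [ 0.033  0.001  0.999]
 [-0.002 -1.     0.002]] [-0.47  0.09  1.35  0.    1.7  -0.5 ]
tab_top 0.87 [317. 251.] [ 0.4994 -0.2401  0.077 ]
pivot_pt 0.84 [316. 134.] [ 0.4958 -0.1446  0.062 ]
pivot_pt 0.5 [315. 251.] [ 0.4978 -0.2452  0.062 ]
dropper 0.98 [350. 175.] [ 0.5307 -0.1836  0.008 ]
dropper 0.67 [316. 250.] [ 0.4994 -0.2626  0.008 ]
eraser 0.69 [276. 176.] [ 0.4575 -0.1868  0.008 ]
```

View pics/c4.png

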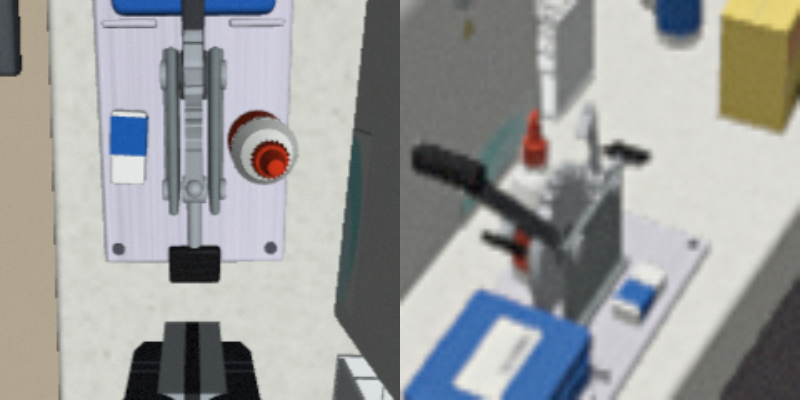

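Call:
{"api": "play_rows", "payload": {
  "series": "0 0 25 0 0 0 -1; 0 0 55 0 0 0 -1; 0 0 85 0 0 0 -1; 0 0 115 0 0 0 -1; 1 0 145 0 0 0 -1; 1 0 170 0 0 0 -1; 1 0 188 0 0 0 -1; 1 0 196 0 0 0 -1; 1 0 196 0 0 0 -1; 1 0 196 0 0 0 -1"
}}

```text
time: 7.25
ee_pos: [0.4924, -0.0139, 0.4086]
tool_rot: [-0.707, 0.707, 0.011, -0.011]
force: [0.7, -0.6, -0.2]
gripper_width: -0.0002
```

```bash
python3 look.py w5 0
```

```text
7.25 [ 0.49239773 -0.01388066  0.40859056] [ 0.73 -0.59 -0.23] -0.0002353077996395277
[[ 1.    -0.    -0.031]
 [ 0.031 -0.     1.   ]
 [-0.    -1.    -0.   ]] [-0.1  -0.04  1.49 -0.    1.7  -0.13]
tab_top 0.86 [315. 425.] [ 0.4995 -0.2291  0.077 ]
grip_mid 0.94 [314. 266.] [ 0.492  -0.0165  0.187 ]
```

View pics/w5.png

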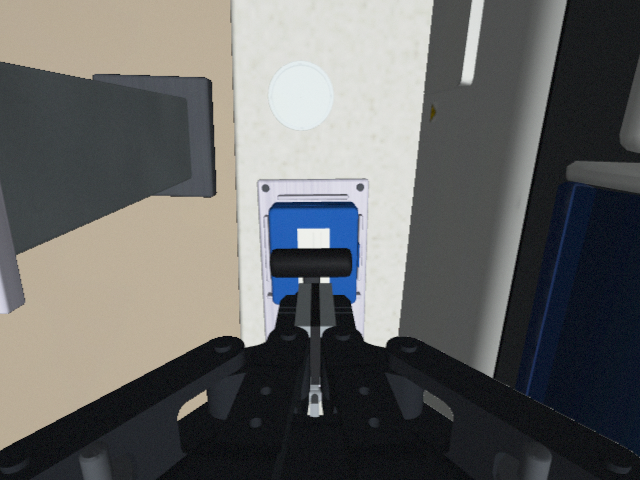

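Call:
{"api": "play_rows", "payload": {
  "series": "0 20 0 0 0 0 -1; 0 35 0 0 0 0 -1; 0 42 2 0 0 0 -1; 0 48 7 0 0 0 -1; 0 54 12 0 0 0 -1; 0 60 16 0 0 0 -1; 0 66 20 0 0 0 -1; 0 73 25 0 0 0 -1; 0 79 28 0 0 0 -1; 0 85 31 0 0 0 -1"
}}

```text
time: 8.38
ee_pos: [0.4915, 0.0183, 0.324]
tool_rot: [0.707, -0.707, -0.012, 0.011]
force: [-1.5, 3.7, 4.9]
gripper_width: -0.0003
```

Call:
{"api": "play_rows", "payload": {
  "series": "0 8 4 0 0 0 -1; 0 16 7 0 0 0 -1; 0 24 9 0 0 0 -1; 0 32 12 0 0 0 -1; 0 40 14 0 0 0 -1; 0 48 15 0 0 0 -1; 0 56 17 0 0 0 -1; 0 63 18 0 0 0 -1; 0 69 18 0 0 0 -1; 0 74 19 0 0 0 -1"
}}

```text
time: 9.22
ee_pos: [0.4907, 0.0362, 0.2488]
tool_rot: [-0.707, 0.707, 0.011, -0.011]
force: [0.8, -2.2, 2.4]
gripper_width: 0.0004
```

Call:
{"api": "play_rows", "payload": {
  "series": "0 2 0 0 0 0 -1; 0 4 0 0 0 0 -1; 0 6 0 0 0 0 -1; 0 7 0 0 0 0 -1; 0 8 0 0 0 0 -1; 0 9 0 0 0 0 -1; 0 10 0 0 0 0 -1; 0 11 0 0 0 0 -1; 0 11 0 0 0 0 -1; 0 11 0 0 0 0 -1"
}}

```text
time: 10.05
ee_pos: [0.491, 0.0365, 0.242]
tool_rot: [-0.707, 0.707, 0.012, -0.01]
force: [-11.2, 0.2, 24.8]
gripper_width: 0.0
```

Call:
{"api": "play_rows", "payload": {
  "series": "0 -8 0 0 0 0 -1; 0 -20 0 0 0 0 -1; 0 -40 0 0 0 0 -1; 0 -70 0 0 0 0 -1; 0 -105 0 0 0 0 -1; 0 -140 0 0 0 0 -1; 0 -170 0 0 0 0 -1; 0 -190 -20 0 0 0 -1; 0 -200 -40 0 0 0 -1; 0 -200 -50 0 0 0 -1"
}}

```text
time: 10.88
ee_pos: [0.4922, -0.0148, 0.4419]
tool_rot: [-0.707, 0.707, 0.012, -0.009]
force: [-0.2, -0.2, -0.3]
gripper_width: 0.0003
```

```bash
python3 look.py w6 2; python3 - <<'E'
from h import *
st=sensors.observe(); print(st["force"].round(2),np.abs(st["qvel"]).max())
t=eyes.grab_frame("top"); s=eyes.grab_frame("scene"); rs=[]
for n in ["grip_mid","tab_top","slide_box","dropper","eraser","petri"]:
    for c in ["top","scene"]:
        for x in eyes.tip_of(c,n)[:1]: 
            p=np.array(x["location"])*[640,480]; print(n,c,round(x["conf"],2),p.round(1),atz(cam(c),p,{"grip_mid":.062,"tab_top":.06,"petri":0}.get(n,.008)).round(4))
w=cv2.imread("pics/w6.png")
cv2.imwrite("pics/c6.png",np.hstack([cv2.resize(w,(400,300)),cv2.resize(s[205:295,270:390,::-1],(400,300))]))
E
```

```text
10.9833 [ 0.49226291 -0.01455984  0.43827443] [ 0.42  0.01 -0.17] -0.00012145029720553882
[[ 1.    -0.    -0.029]
 [ 0.029 -0.     1.   ]
 [-0.    -1.    -0.   ]] [-0.1  -0.05  1.43 -0.    1.76 -0.13]
tab_top 0.54 [315. 406.] [ 0.4985 -0.2323  0.077 ]
[-0.26 -0.02  0.  ] 0.0079488122948875
grip_mid top 0.52 [259.4 252.8] [0.4835 0.0393 0.062 ]
grip_mid scene 0.78 [290.9 274.7] [0.5017 0.0275 0.062 ]
tab_top top 0.65 [372.1 245.2] [ 0.5004 -0.2483  0.06  ]
tab_top scene 0.71 [346. 221.] [ 0.4972 -0.2343  0.06  ]
slide_box top 0.62 [302.5 247. ] [ 0.5019 -0.0702  0.008 ]
slide_box scene 0.76 [314.7 269.3] [ 0.4996 -0.0742  0.008 ]
dropper top 0.61 [343.4 233.5] [ 0.5372 -0.1801  0.008 ]
dropper scene 0.47 [325.3 244.2] [ 0.5297 -0.1795  0.008 ]
eraser top 0.52 [344.  232.7] [ 0.5394 -0.1817  0.008 ]
eraser scene 0.44 [352.9 251.5] [ 0.4504 -0.1858  0.008 ]
petri top 0.55 [245.6 257.1] [0.477 0.082 0.   ]
petri scene 0.64 [289.3 315.7] [0.4685 0.092  0.    ]
```

View pics/c6.png

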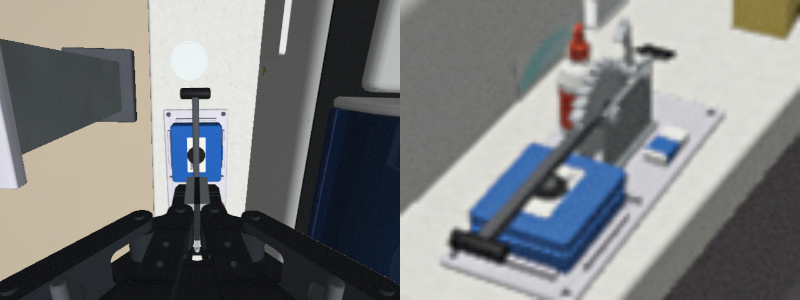

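```bash
python3 -c "
from workcell import arm; print(arm.close_job())"
```

```text
the job is handed in; nothing more can be done
None
```

The pawl is pressed fully down and the hold-down arm is fully down on the slide box. I handed the job in at about 11 s on the robot's clock; the hand-in reports no verdict.

- **Pawl:** I pressed the thumb tab with shut fingertips. It stopped about 17 mm lower at roughly 25 N, which matches its hard stop. A second look before touching the arm showed the tab staying down.
- **Arm:** I pushed the cross grip down along its arc at about 5 N (read partway down). It stopped with the fingertips at 69 mm, against about 70 mm expected, again at roughly 25 N.
- **Last checks:** The pictures show the arm level with its pad on the slide box, the pawl clear of the teeth, and the slide box, dropper, eraser and petri dish apparently where they were. The hand stood with its fingertips about 26 cm above the worktop, nearly at rest, with a force reading near zero.
- **Disagreements:** The networks' positions for the grip and tab differed between cameras by up to about 2 cm. The top camera's last eraser detection fell on the dropper instead, but the scene camera found the eraser in its place to within about a centimetre.

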